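Close the toy drum with its double lid, then lift off the outer cover alone

TASK

Slide the drum's double lid (white inner lid with the red cover sitting on it) by its yellow knob along the blue dock until clear of the white lips, and lower both together onto the open toy drum, fully home. Then take the red cover by its blue collar and lift it off alone, leaving the inner lid seated and undisturbed. Finish while holding the cover level and still above the drum, about 10 cm above where it sat, with the drum where it was and the other toys left alone.

Things in the scene. Friction and masses are not known exactly. Their poses are not given: they have to be found in the camera images.
- inner_lid: White inner lid, loose, 180 g. Origin: centre of its underside, z up. Spigot 10 mm deep (radius 45, tapering to 41 mm at the foot), disc radius 55 mm at z 10-16 mm, which rests on the drum's rim, and a round upright yellow knob with orange top, 24 mm thick, z 16-67 mm. The knob passes up through the cover. Parked, it stands on the dock's floor.
- knob_top (a point): Centre of the knob's top, 67 mm above the inner lid's origin. The top 26 mm of the knob stand free above the collar for gripping; lifting the knob lifts the cover, which rests on the disc, too.
- outer_cover: Red cover, loose, 150 g: ring plate radius 65, 5 mm thick, central hole radius 15.5 mm; skirt 4 mm thick hangs 14 mm below the plate; round blue collar on top, 54 mm outer diameter, 20 mm high, wall 7 mm. Origin: centre of the plate's underside, z up. Nested: loose on the inner lid's disc, no catch, 3.5 mm side play, its origin 16 mm above the inner lid's.
- collar_top (a point): Centre of the blue collar's top, 25 mm above the cover's origin and 20 mm above the plate's top. Gripped by the collar and lifted, the cover comes off alone.
- drum: Open toy drum, loose, 900 g, white with blue bands and slanted red and yellow strips, bricks low inside. 106 mm outer diameter, 4 mm wall, 90 mm high. Origin: centre of its underside, z up. With the inner lid seated, that lid's origin is 80 mm above the drum's and its knob top 57 mm above the rim.
- drum_rim (a point): Centre of the drum's mouth, at the height of its rim, 90 mm above the drum's origin.
- dock: Blue fixed dock. Origin: on the table under the parked lid (to 10 mm along x, 2 mm across); +x points into it, open end at -x. Floor 10 mm high, x -160 to 85 mm, 156 mm wide. Side walls 140 mm apart carry white lips, x -20 to 70 mm, reaching in to 52 mm from the middle line, 39 to 44 mm above the table, 8 mm over the parked plate. A lid centre past x = -65 mm is clear of the lips.
- truck: Bystander: toy dump truck, 110 x 66 x 62 mm. Origin: centre of its underside.
- toy_robot: Bystander: red and yellow toy robot, 98 mm wide, 150 mm tall. Origin: centre of its underside.
- tambourine: Bystander: green toy tambourine disc, 80 mm in diameter, 30 mm high. Origin: centre of its underside.
There are look-alikes about, which are no part of the job. What is shaped like the outer_cover but grey or turquoise is not meant.

How it is judged:
On the way, in this order (a step that is already met when the one before it is completed fails the run):
1. the double lid, still nested, has been slid out along the dock, clear of its lips (x of inner_lid in the frame of dock below -0.055 m and z of inner_lid in the frame of dock below 0.04 m and z of outer_cover in the frame of inner_lid between 0.012 and 0.02 m and horizontal distance between outer_cover and inner_lid below 0.009 m), for 0.02 s.
2. inner lid and cover sit together, fully home, on the drum (z of inner_lid in the frame of drum between 0.075 and 0.085 m and horizontal distance between inner_lid and drum below 0.008 m and angle between inner_lid's own z axis and vertical below 0.06 rad and z of outer_cover in the frame of inner_lid between 0.012 and 0.02 m and horizontal distance between outer_cover and inner_lid below 0.009 m), for 0.2 s.
At the end, for the whole second after the job is handed in: The gripper alone holds the red cover, level within 0.2 rad and still, at least 65 mm above its seat and within 50 mm of the drum's axis; the untouched inner lid is seated on the drum (height to 5 mm, centred to 8 mm, tilt under 0.06 rad); the drum stands within 40 mm of its start (z of inner_lid in the frame of drum between 0.075 and 0.085 m and horizontal distance between inner_lid and drum below 0.008 m and angle between inner_lid's own z axis and vertical below 0.06 rad and z of outer_cover in the frame of inner_lid above 0.081 m and horizontal distance between outer_cover and drum below 0.05 m and angle between outer_cover's own z axis and vertical below 0.2 rad and linear speed of outer_cover below 0.03 m/s and contact force between the fingers and outer_cover above 1 N and contact force between outer_cover and inner_lid below 0.1 N and contact force between outer_cover and drum below 0.1 N and contact force between outer_cover and dock below 0.1 N and contact force between each of the arm, the fingers and inner_lid below 0.2 N and contact force between the fingers and drum below 0.2 N and linear speed of inner_lid below 0.02 m/s and distance of drum from where it was at the start of the episode below 0.04 m and angle between drum's own z axis and vertical below 0.1 rad); the arm keeps its last pose, push and grip.
It fails at once if the cover comes off the inner lid while the inner lid is not seated on the drum (or the inner lid is pulled up with it) (distance between outer_cover and inner_lid above 0.03 m and not (z of inner_lid in the frame of drum between 0.073 and 0.088 m and horizontal distance between inner_lid and drum below 0.012 m)).
It fails at once if the drum is knocked over or pushed away (distance of drum from where it was at the start of the episode above 0.04 m or angle between drum's own z axis and vertical above 0.3 rad).
It fails at once if a bystander toy is disturbed (distance of any of truck, toy_robot, tambourine from where it was at the start of the episode above 0.03 m).
It also fails if it takes over 58 s, if anything falls off the work surface, if the arm or the gripper's body presses on something with over 40 N, if the wrist force passes 120 N, or if a joint passes its speed limit or range.

ROBOT

A 6-joint arm with a two-finger parallel gripper is mounted at the origin on the work surface. World frame = base frame: x ahead of the robot, y to its left, z up, the work surface at z = 0. Lengths are in m, angles in rad, forces in N, time in s.
With the tool pointing down it reaches from about 0.425 to 0.95 m from the base axis. Payload 3.5 kg.
Tool frame: the origin (TCP) lies midway between the tips of the shut fingers; the grasp point (between the pads) lies 19 mm behind it; z points along the fingers, y is the direction in which the jaws open and shut (so a half turn about z gives the same grasp; the last joint's range is limited). The gripper opens to 85 mm and grips with 20 to 120 N. Pads are 22 mm wide; open, the fingers measure 114 mm over their backs; the gripper's body (76 mm by 85 mm) begins 54 mm behind the grasp point. The pads swing forward as they close: fully open they stand 13 mm farther back than shut.
Start: joints at [-1.447, 0.286, 1.577, -0, 1.279, -0.15], TCP at [0.183, -0.65, 0.231] pointing down, gripper open.
Joint ranges: [-2.77, 2.77], [-0.9, 2.22], [0.21, 2.48], [-1.53, 4.67], [0.24, 2.81], [-2.84, 2.84]. Speed limits (rad/s): [2.79, 2.79, 3.14, 3.14, 3.14, 3.14].

INTERFACE

Orientations are given as a unit quaternion [x, y, z, w].
In Python, from plant import * gives the robot as it stands.
- The arm moves only by the shell command python3 -m jog 'ROWS' [FORCE]. ROWS is a JSON object of lists of equal length, an entry for each row: "travel": the shift along the world's x, y, z in mm, a list of three; "dr": the turn, a rotation vector about the world's x, y, z in degrees, a list of three; "jaw": the closure in counts, from 0 (fully open) to 255 (shut). In form: {"travel": [[x, y, z], ...], "dr": [[wx, wy, wz], ...], "jaw": [jaw, ...]}. A call has 1 to 5 rows; each row shifts and turns the commanded pose from where the row before left it; what a row does not reach is not made up. A row lasts 1/12 s, in which the tool goes at most 41.7 mm and 7.16 degrees, less where a joint would pass 70% of its speed; a pose out of reach is approached as far as the arm can. A call is refused whole if a number of a shift passes 41.7 or a number of a turn 7.16, either way. A call with a gripper value outside its range is refused whole. The fingers move at their own pace and stop on an object; FORCE is the grip in N (left out, the last holds). Time passes only in rows, so rows that do not move let the fingers close. It gives the time, the measured TCP pose, the force and the opening at its end, in the units of the state.
- get_state(): the state, without advancing time (a new reading comes with each control period).
- read_camera(name): name is "scene" or "top" or "wrist"; returns the picture (480x640x3 uint8, red, green, blue); there is no depth.
- camera_info(name): a dict with "K" (3x3 intrinsics, pixels), "k1" (the pictures are not rectified: a ray, as slopes to the right and down, at radius r is drawn at 1 + k1 r^2 times it, then the intrinsics apply), "R" (3x3) and "t" (3): a world point X has camera coordinates R X + t; the wrist camera has in their place "mount" (4x4, takes a point from camera to tool coordinates, whose origin is the TCP and whose axes are the flange's). Camera axes: x right, y down, z forward; pixel columns grow to the right and rows downward; lengths in m; the calibration is good to about 2 mm. A picture is of the moment at which its call begins: read the wrist's pose just before it. camera_info takes no time and is no camera call.
- sign_off(): hands the job in, once; it reports no verdict.
The state is a dict: "time": time; "qpos": joint angles; "dq": joint speeds; "joint_efforts": joint torques, N m; "eef_pos": TCP position; "tcp_rot": TCP orientation; "contact_force": force on the tool from outside, world axes, zero at the start; "wrist_torque": the same for the moment, N m; "opening": opening from 0.0 (shut) to 1.0 (fully open).
Only numpy, scipy, OpenCV 4.12 (cv2) and the standard library are available. Lean on these libraries where they do the work, as an engineer would, in place of code of your own. Each camera call takes 0.05 s, during which the arm holds its last target. There are 200 camera calls.

## Working session

There is one attempt and no reset: what is moved stays moved. The work goes in short steps, Python scripts to look and compute and a shell command to move; the robot and the scene stay as the last step left them, time stands still between calls to the robot, and variables do not carry over. Pictures are saved under pics/ and viewed, about 8 in all and at most 12, crops included, and the job is handed in when it is done.

```bash
mkdir -p pics; ls
python3 - <<'E'
from plant import *
import cv2
s=get_state();print(s)
for n in("scene","top","wrist"):
    print(n,camera_info(n)); im=read_camera(n); cv2.imwrite(f"pics/{n}0.png",im[:,:,::-1])
E
```

```text
pics
{'time': 0.0, 'qpos': array([-1.44702527e+00,  2.87208728e-01,  1.57818874e+00, -7.93390505e-07,
        1.27857469e+00, -1.49965093e-01]), 'dq': array([-0.00071138, -0.00051063,  0.00078129, -0.00042779,  0.00013632,
        0.00015913]), 'joint_efforts': array([-1.70392250e-03, -4.05985665e+01, -2.92627162e+01, -2.01304256e-04,
        5.71558005e-03,  9.06772812e-06]), 'eef_pos': array([ 0.18244205, -0.64919525,  0.2299121 ]), 'tcp_rot': array([ 9.90647461e-01,  1.36441169e-01,  1.52020553e-05, -1.18965535e-03]), 'contact_force': array([ 0.35312046, -0.35557816, -0.5931824 ]), 'wrist_torque': array([ 0.02144839, -0.02634062, -0.02718891]), 'opening': 0.9961220344349166}
scene {'K': array([[602.29880101,   0.        , 317.82932092],
       [  0.        , 602.29880101, 235.18869904],
       [  0.        ,   0.        ,   1.        ]]), 'k1': -0.19065898504950798, 'R': array([[ 0.8095988 ,  0.58688886, -0.0105479 ],
       [ 0.49748448, -0.69558349, -0.51833657],
       [-0.3115429 ,  0.41439724, -0.85511166]]), 't': array([-0.48000669, -0.25306778,  1.59025765])}
top {'K': arra
[... 229 characters left out ...]
],
       [-0.98919295, -0.01728359, -0.14559732],
       [ 0.14568278, -0.00378588, -0.98932411]]), 't': array([-0.00147613,  0.5932502 ,  1.33484981])}
wrist {'K': array([[331.27711467,   0.        , 318.7746521 ],
       [  0.        , 331.27711467, 241.41529125],
       [  0.        ,   0.        ,   1.        ]]), 'k1': -0.026849212726365704, 'mount': array([[ 5.69885732e-04, -9.59012246e-01, -2.83364053e-01,
         7.16912517e-02],
       [ 9.99999529e-01,  7.69201393e-04, -5.92129069e-04,
         9.46230076e-04],
       [ 7.85823053e-04, -2.83363582e-01,  9.59012233e-01,
        -1.42167533e-01],
       [ 0.00000000e+00,  0.00000000e+00,  0.00000000e+00,
         1.00000000e+00]])}
```

View pics/top0.png

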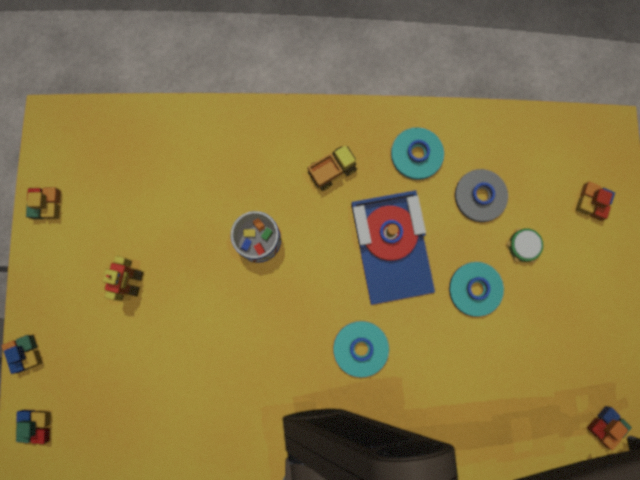

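View pics/scene0.png

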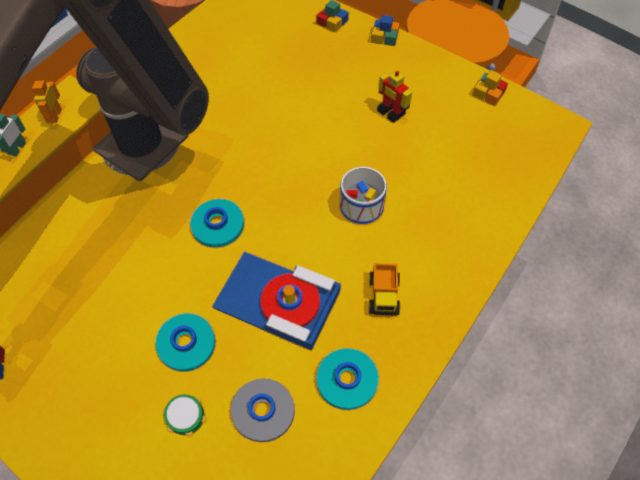

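Top view: dock with red cover at about (392,233), its open end down-image toward (402,300), drum mouth at (256,236), truck (333,168), robot (122,280), tambourine (527,245). The scene view agrees: knob at (289,291), drum at (363,188).

```bash
cat > h.py <<'E'
from plant import *
import cv2, numpy as np
from scipy.spatial.transform import Rotation as Rot
def ray(name,uv,st=None):
    c=camera_info(name); K=c["K"]; uv=np.atleast_2d(uv).astype(float)
    n=cv2.undistortPoints(uv.reshape(-1,1,2),K,np.array([c["k1"],0,0,0.]),).reshape(-1,2)
    d=np.c_[n,np.ones(len(n))]
    if name=="wrist":
        T=np.eye(4);T[:3,:3]=Rot.from_quat(st["tcp_rot"]).as_matrix();T[:3,3]=st["eef_pos"]
        M=T@c["mount"]; return M[:3,3], d@M[:3,:3].T
    return -c["R"].T@c["t"], d@c["R"]
def onz(name,uv,z,st=None):
    o,d=ray(name,uv,st); return o+d*((z-o[2])/d[:,2])[:,None]
def mask(im,lo,hi): # HSV
    return cv2.inRange(cv2.cvtColor(im,cv2.COLOR_RGB2HSV),np.array(lo),np.array(hi))
def grab(name,file=None):
    st=get_state(); im=read_camera(name)
    if file: cv2.imwrite("pics/"+file,im[:,:,::-1])
    return st,im
def big(m):
    n,l,s,c=cv2.connectedComponentsWithStats(m); i=1+np.argmax(s[1:,4]); return (l==i).astype(np.uint8)*255
E
python3 - <<'E'
from h import *
im=cv2.imread("pics/top0.png")[:,:,::-1].copy()
roi=np.zeros((480,640),np.uint8); roi[185:310,340:440]=255
b=big(mask(im,(105,120,40),(125,255,255))&roi)
r=(mask(im,(0,150,80),(6,255,255))|mask(im,(174,150,80),(180,255,255)))&roi; r=big(r)
hull=cv2.convexHull(cv2.findContours(r,0,2)[0][0])
e=cv2.fitEllipse(hull); print("red",e,onz("top",e[0],.031))
box=cv2.boxPoints(cv2.minAreaRect(cv2.convexHull(np.argwhere(b)[:,::-1].astype(np.int32))))
print("dock box",box.tolist()); print(onz("top",box,.01).round(3))
roi[:]=0; roi[205:270,225:290]=255
nt=(255-mask(im,(15,110,0),(32,255,255)))&roi; nt=big(nt)
print("drum bbox",cv2.boundingRect(nt), cv2.fitEllipse(cv2.convexHull(np.argwhere(nt)[:,::-1].astype(np.int32))))
print("rim guess",onz("top",(256,235.5),.09))
for n,p in(("truck",(333,170)),("robot",(122,280))): print(n,onz("top",p,.03))
im=cv2.imread("pics/scene0.png")[:,:,::-1].copy()
roi[:]=0; roi[260:350,240:340]=255
r=big((mask(im,(0,150,80),(6,255,255))|mask(im,(174,150,80),(180,255,255)))&roi)
c=cv2.fitEllipse(cv2.convexHull(np.argwhere(r)[:,::-1].astype(np.int32))); print("scene red",c,onz("scene",c[0],.031))
print("scene rim",onz("scene",(363,186),.09), "knob", onz("scene",(289,291),.077))
E
```

```text
red ((389.8414306640625, 232.8519744873047), (52.494537353515625, 53.6710205078125), 137.86851501464844) [[ 0.61784501 -0.13996173  0.031     ]]
dock box [[361.5329895019531, 250.4813995361328], [422.5513000488281, 238.5753936767578], [432.7518615722656, 290.85333251953125], [371.7335510253906, 302.75933837890625]]
[[ 0.578 -0.075  0.01 ]
 [ 0.609 -0.221  0.01 ]
 [ 0.484 -0.244  0.01 ]
 [ 0.454 -0.1    0.01 ]]
drum bbox (230, 211, 51, 52) ((255.49658203125, 236.1502685546875), (49.38134765625, 52.973445892333984), 141.59278869628906)
rim guess [[0.59688539 0.16716057 0.09      ]]
truck [[ 0.76766957 -0.00418759  0.03      ]]
robot [[0.49477544 0.48868206 0.03      ]]
scene red ((289.86553955078125, 300.9171142578125), (54.23461151123047, 58.96238327026367), 88.93733978271484) [[ 0.62416317 -0.14638238  0.031     ]]
scene rim [[0.60385569 0.16499493 0.09      ]] knob [[ 0.62358894 -0.1447653   0.077     ]]
```

```bash
Z='"dr":[[0,0,0],[0,0,0],[0,0,0],[0,0,0],[0,0,0]],"jaw":[0,0,0,0,0]'
python3 -m jog '{"travel":[[26,30,0],[26,30,0],[26,30,0],[26,30,0],[26,30,0]],"dr":[[0,0,0],[0,0,0],[0,0,0],[0,0,0],[0,0,0]],"jaw":[0,0,0,0,0]}' 40
python3 -m jog '{"travel":[[26,30,0],[26,30,0],[26,30,0],[26,30,0],[26,30,0]],"dr":[[0,0,0],[0,0,0],[0,0,0],[0,0,0],[0,0,0]],"jaw":[0,0,0,0,0]}'
python3 -m jog '{"travel":[[26,30,0],[26,30,0],[26,30,0],[26,30,0],[26,30,0]],"dr":[[0,0,0],[0,0,0],[0,0,0],[0,0,0],[0,0,0]],"jaw":[0,0,0,0,0]}'
python3 -m jog '{"travel":[[25,28,0],[25,28,0],[0,0,0],[0,0,0]],"dr":[[0,0,-2.3],[0,0,-2.3],[0,0,0],[0,0,0]],"jaw":[0,0,0,0]}'
python3 - <<'E'
from h import *
st,im=grab("wrist","w1.png"); np.save("w1.npy",np.r_[st["eef_pos"],st["tcp_rot"]]); print(st["eef_pos"],st["tcp_rot"])
E
```

```text
time: 0.57
eef_pos: [0.3133, -0.4981, 0.2308]
tcp_rot: [0.991, 0.136, -0.0, -0.0]
contact_force: [-0.2, -0.7, -0.8]
opening: 1.006
time: 0.98
eef_pos: [0.4434, -0.348, 0.2311]
tcp_rot: [0.991, 0.136, -0.0, -0.0]
contact_force: [0.0, -0.6, -0.2]
opening: 0.999
time: 1.4
eef_pos: [0.5734, -0.198, 0.2311]
tcp_rot: [0.991, 0.137, -0.0, -0.0]
contact_force: [0.9, -1.3, -0.1]
opening: 1.0
time: 1.73
eef_pos: [0.6232, -0.1419, 0.2306]
tcp_rot: [0.995, 0.098, -0.001, -0.0]
contact_force: [0.5, -0.2, -1.3]
opening: 0.995
[ 0.62320296 -0.1419049   0.23061265] [ 9.95141728e-01  9.84511662e-02 -5.33390138e-04 -1.56055573e-04]
```

View pics/w1.png

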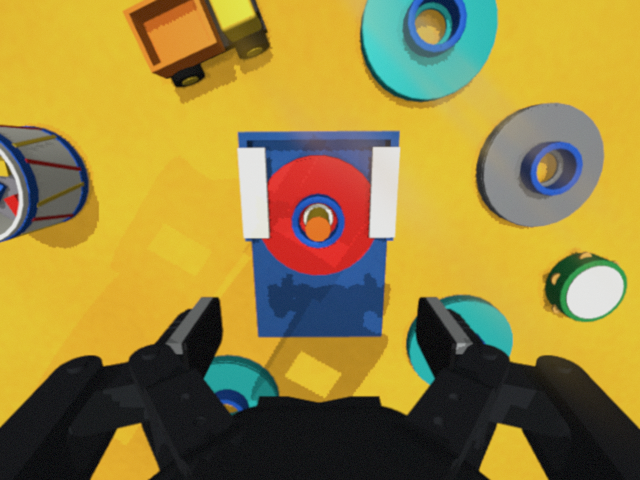

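Wrist view: dock axis vertical in the picture, knob top (orange) about (318,229), collar ring centre (318,220), all under the lips at rows 148–240.

Run:
```python
from h import *
a=np.load("w1.npy"); st=dict(eef_pos=a[:3],tcp_rot=a[3:])
im=cv2.imread("pics/w1.png")[:,:,::-1].copy()
roi=np.zeros((480,640),np.uint8); cv2.circle(roi,(318,222),20,255,-1)
o=big(mask(im,(6,140,120),(22,255,255))&roi); c=cv2.minEnclosingCircle(np.argwhere(o)[:,::-1].astype(np.int32)); print("knob",c,onz("wrist",c[0],.077,st))
roi[:]=0; cv2.circle(roi,(318,218),75,255,-1)
r=big((mask(im,(0,150,80),(6,255,255))|mask(im,(174,150,80),(180,255,255)))&roi)
print(cv2.boundingRect(r)); x,y,w,h=cv2.boundingRect(r)
print("plate ends",onz("wrist",[[318,y],[318,y+h]],.031,st))
cc=[onz("wrist",[p],z,st)[0][:2] for p,z in(((318,220),.051),)];print("collar",cc)
E=onz("wrist",[[251,240],[258,336],[388,240],[382,336]],.01,st);print(E)
for k in(0,2): d=E[k]-E[k+1]; print(np.degrees(np.arctan2(d[1],d[0])))
print("tool yaw",Rot.from_quat(a[3:]).as_euler("zyx",degrees=True))
```

```text
knob ((317.7807922363281, 227.75787353515625), 13.128868103027344) [[ 0.62050991 -0.14224314  0.077     ]]
(263, 155, 110, 120)
plate ends [[ 0.68270689 -0.12986283  0.031     ]
 [ 0.55616804 -0.15513638  0.031     ]]
collar [array([ 0.62189111, -0.14208099])]
[[ 0.57475064 -0.07331348  0.01      ]
 [ 0.45221304 -0.09919981  0.01      ]
 [ 0.60554641 -0.22669128  0.01      ]
 [ 0.48282876 -0.25140008  0.01      ]]
11.928472428959115
11.384109537402864
tool yaw [-1.12999727e+01 -6.25856404e-02 -1.79988222e+02]
```

```bash
python3 -m jog '{"travel":[[-2.5,0,-35],[0,0,-35],[0,0,-35],[0,0,-35],[0,0,-20]],"dr":[[0,0,0],[0,0,0],[0,0,0],[0,0,0],[0,0,0]],"jaw":[0,0,0,0,0]}' 40
python3 -m jog '{"travel":[[0,0,-10],[0,0,-6.5],[0,0,0],[0,0,0]],"dr":[[0,0,0],[0,0,0],[0,0,0],[0,0,0]],"jaw":[0,0,0,0]}'
python3 -m jog '{"travel":[[0,0,0],[0,0,0],[0,0,0],[0,0,0],[0,0,0]],"dr":[[0,0,0],[0,0,0],[0,0,0],[0,0,0],[0,0,0]],"jaw":[100,180,255,255,255]}'
python3 -m jog '{"travel":[[0,0,0],[0,0,0],[0,0,0],[0,0,0],[0,0,0]],"dr":[[0,0,0],[0,0,0],[0,0,0],[0,0,0],[0,0,0]],"jaw":[255,255,255,255,255]}'
```

```text
time: 2.2
eef_pos: [0.6165, -0.1444, 0.0667]
tcp_rot: [0.995, 0.096, -0.003, -0.001]
contact_force: [-0.5, 0.5, -0.4]
opening: 1.002
time: 2.53
eef_pos: [0.6209, -0.1448, 0.0564]
tcp_rot: [0.995, 0.096, 0.001, 0.001]
contact_force: [0.9, 0.1, 0.5]
opening: 0.995
time: 2.95
eef_pos: [0.6203, -0.1436, 0.0555]
tcp_rot: [0.995, 0.097, 0.0, -0.0]
contact_force: [-0.9, 3.4, -0.4]
opening: 0.297
time: 3.37
eef_pos: [0.6204, -0.1437, 0.0556]
tcp_rot: [0.995, 0.097, 0.0, -0.0]
contact_force: [-0.7, 2.5, 5.6]
opening: 0.263
```

```bash
python3 -m jog '{"travel":[[-5,-1,0.5],[-10,-2,0],[-10,-2,0],[-10,-2,0],[-10,-2,0]],"dr":[[0,0,0],[0,0,0],[0,0,0],[0,0,0],[0,0,0]],"jaw":[255,255,255,255,255]}'
python3 -m jog '{"travel":[[-10,-2,0],[-10,-2,0],[-10,-2,0],[-5,-1,0],[0,0,0]],"dr":[[0,0,0],[0,0,0],[0,0,0],[0,0,0],[0,0,0]],"jaw":[255,255,255,255,255]}'
python3 - <<'E'
from h import *
st,im=grab("wrist","w2.png"); st2,im2=grab("scene")
cv2.imwrite("pics/w2s.png",np.hstack([cv2.resize(im,(400,300)),im2[180:480,150:550]])[:,:,::-1])
print(st["eef_pos"],st["contact_force"],st["opening"])
E
```

```text
time: 3.78
eef_pos: [0.5742, -0.1533, 0.0556]
tcp_rot: [0.995, 0.096, 0.001, 0.0]
contact_force: [2.2, -0.0, 1.7]
opening: 0.259
time: 4.2
eef_pos: [0.5383, -0.1602, 0.0555]
tcp_rot: [0.995, 0.096, -0.001, -0.0]
contact_force: [-2.5, -0.1, 6.8]
opening: 0.261
[ 0.5382898  -0.16023012  0.05551345] [-2.47964339 -0.05299615  6.7889854 ] 0.2610876284130108
```

View pics/w2s.png

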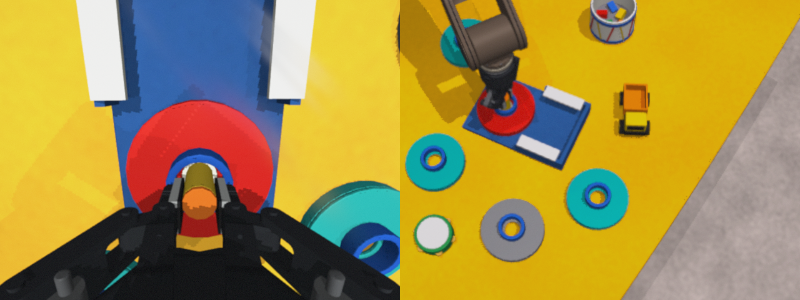

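Both lids are clear of the lips, cover still nested with the knob between the pads. Lifting and taking a look at the drum.

```bash
python3 -m jog '{"travel":[[0,0,5],[0,0,10],[0,0,20],[0,0,30],[0,0,30]],"dr":[[0,0,0],[0,0,0],[0,0,0],[0,0,0],[0,0,0]],"jaw":[255,255,255,255,255]}' 60
python3 -m jog '{"travel":[[0,0,30],[0,0,20],[0,0,10],[0,5,0],[-3,10,0]],"dr":[[0,0,0],[0,0,0],[0,0,0],[0,0,0],[0,0,0]],"jaw":[255,255,255,255,255]}'
python3 -m jog '{"travel":[[-5,20,0],[-7,25,0],[-7,25,0],[-7,25,0],[-7,25,0]],"dr":[[0,0,0],[0,0,0],[0,0,0],[0,0,0],[0,0,0]],"jaw":[255,255,255,255,255]}'
python3 -m jog '{"travel":[[-7,25,0],[-7,25,0],[-7,25,0],[-7,25,0],[-5,20,0]],"dr":[[0,0,0],[0,0,0],[0,0,0],[0,0,0],[0,0,0]],"jaw":[255,255,255,255,255]}'
python3 -m jog '{"travel":[[-3,20,0],[-3,15,0],[0,10,0],[0,0,0],[0,0,0]],"dr":[[0,0,0],[0,0,0],[0,0,0],[0,0,0],[0,0,0]],"jaw":[255,255,255,255,255]}'
python3 - <<'E'
from h import *
st,im=grab("wrist","w3.png"); np.save("w3.npy",np.r_[st["eef_pos"],st["tcp_rot"]]); print(st["eef_pos"],st["contact_force"],st["opening"])
E
```

```text
time: 4.72
eef_pos: [0.5377, -0.1587, 0.1488]
tcp_rot: [0.995, 0.097, -0.003, -0.002]
contact_force: [1.5, 0.2, -3.4]
opening: 0.256
time: 5.13
eef_pos: [0.5365, -0.1448, 0.2091]
tcp_rot: [0.995, 0.096, -0.001, -0.0]
contact_force: [-0.0, 0.4, -3.8]
opening: 0.258
time: 5.55
eef_pos: [0.5012, -0.0225, 0.2068]
tcp_rot: [0.995, 0.097, -0.003, -0.001]
contact_force: [0.1, 0.3, -3.2]
opening: 0.256
time: 5.97
eef_pos: [0.4677, 0.0975, 0.2069]
tcp_rot: [0.995, 0.097, -0.003, -0.001]
contact_force: [0.3, 0.1, -3.7]
opening: 0.252
time: 6.38
eef_pos: [0.464, 0.1403, 0.2087]
tcp_rot: [0.995, 0.097, -0.002, 0.0]
contact_force: [-0.3, 0.7, -2.6]
opening: 0.257
[0.46397734 0.14034477 0.20865572] [-0.32003637  0.72113982 -2.59947231] 0.2573303222053669
```

View pics/w3.png

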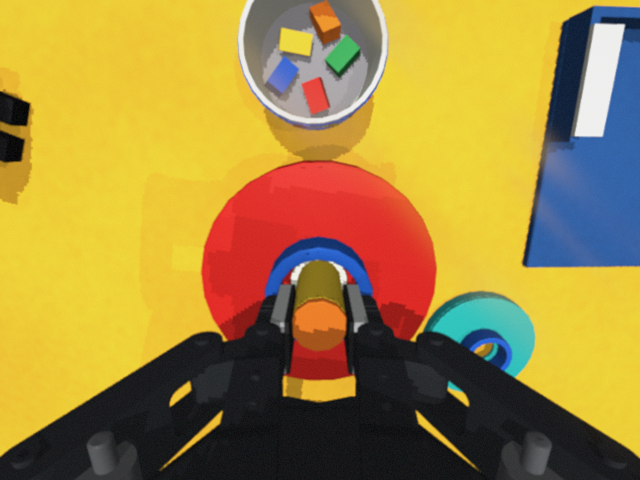

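Held lid level, knob top at (320,325); the drum rim's arc spans columns 238–388, lowest at about row 126, just ahead.

Run:
```python
from h import *
from scipy.optimize import least_squares
a=np.load("w3.npy"); st=dict(eef_pos=a[:3],tcp_rot=a[3:])
im=cv2.imread("pics/w3.png")[:,:,::-1].copy()
roi=np.zeros((480,640),np.uint8); roi[0:150,225:400]=255
wm=big(mask(im,(0,0,185),(180,60,255))&roi)
P=np.argwhere(wm)[:,::-1]; print(len(P),cv2.boundingRect(wm))
X=onz("wrist",P,.09,st)[:,:2]
f=least_squares(lambda p:np.hypot(*(X-p[:2]).T)-p[2],[.6,.166,.051],loss="soft_l1",f_scale=.002)
r=np.abs(f.fun); print("rim",f.x,np.median(r))
roi[:]=0; roi[300:360,285:355]=255
o=big(mask(im,(6,140,150),(16,255,255))&roi); c=cv2.minEnclosingCircle(np.argwhere(o)[:,::-1].astype(np.int32))
k=onz("wrist",c[0],st["eef_pos"][2]+.0215,st); print("knob",c,k,"delta mm",(f.x[:2]-k[0,:2])*1000, "tcp-knob",k[0,:2]-a[:2])
print("red hull", cv2.boundingRect(big(mask(im,(0,150,80),(6,255,255)))))
```

```text
1819 (237, 0, 151, 124)
rim [0.5994589  0.17092653 0.05068027] 0.0009903333765493988
knob ((318.8858337402344, 324.6417236328125), 27.50699806213379) [[0.46466146 0.13949972 0.23015572]] delta mm [134.79743647  31.42681771] tcp-knob [ 0.00068412 -0.00084505]
red hull (202, 161, 234, 180)
```

```bash
python3 -m jog '{"travel":[[10,2,0],[25,6,0],[30,7,0],[30,7,0],[25,6,0]],"dr":[[0,0,0],[0,0,0],[0,0,0],[0,0,0],[0,0,0]],"jaw":[255,255,255,255,255]}'
python3 -m jog '{"travel":[[15,3,0],[0,0,-15],[0,0,-25],[0,0,-20],[0,0,0]],"dr":[[0,0,0],[0,0,0],[0,0,0],[0,0,0],[0,0,0]],"jaw":[255,255,255,255,255]}'
python3 -m jog '{"travel":[[0,0,0],[0,0,0],[0,0,0]],"dr":[[0,0,0],[0,0,0],[0,0,0]],"jaw":[255,255,255]}'
python3 - <<'E'
from h import *
st,im=grab("scene"); print(st["eef_pos"],st["contact_force"])
st,im2=grab("top")
cv2.imwrite("pics/s4.png",np.hstack([cv2.resize(im[110:260,290:440],(400,400)),cv2.resize(im2[160:310,180:330],(400,400))])[:,:,::-1])
E
```

```text
time: 6.85
eef_pos: [0.5879, 0.1674, 0.2101]
tcp_rot: [0.995, 0.096, 0.001, 0.0]
contact_force: [0.1, -0.4, -3.1]
opening: 0.256
time: 7.27
eef_pos: [0.5975, 0.1696, 0.144]
tcp_rot: [0.995, 0.096, -0.005, 0.0]
contact_force: [-1.6, 0.6, -3.4]
opening: 0.258
time: 7.52
eef_pos: [0.6017, 0.171, 0.1526]
tcp_rot: [0.995, 0.096, 0.002, -0.0]
contact_force: [-0.3, 0.1, -3.4]
opening: 0.254
[0.60170779 0.17098368 0.15260574] [-0.32440319  0.10877602 -3.4269514 ]
```

View pics/s4.png

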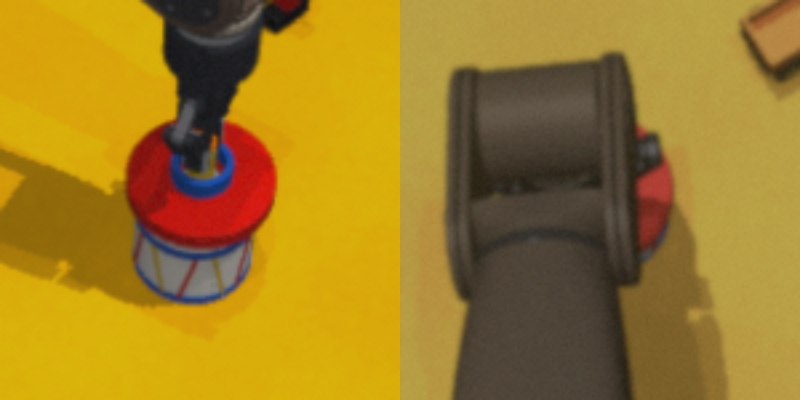

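Lid is over the drum, concentric as far as the scene crop shows. Lowering slowly.

```bash
python3 -m jog '{"travel":[[-2,0.5,-5],[0,0,-5],[0,0,-4],[0,0,-3],[0,0,0]],"dr":[[0,0,0],[0,0,0],[0,0,0],[0,0,0],[0,0,0]],"jaw":[255,255,255,255,255]}'
python3 -m jog '{"travel":[[0,0,-2],[0,0,-2],[0,0,-2],[0,0,0],[0,0,0]],"dr":[[0,0,0],[0,0,0],[0,0,0],[0,0,0],[0,0,0]],"jaw":[255,255,255,255,255]}'
python3 -m jog '{"travel":[[0,0,-1],[0,0,-1],[0,0,0],[0,0,0],[0,0,0]],"dr":[[0,0,0],[0,0,0],[0,0,0],[0,0,0],[0,0,0]],"jaw":[255,255,255,255,255]}'
```

```text
time: 8.03
eef_pos: [0.5971, 0.1716, 0.1319]
tcp_rot: [0.995, 0.097, -0.001, 0.0]
contact_force: [-1.4, -1.0, -3.2]
opening: 0.256
time: 8.45
eef_pos: [0.598, 0.1717, 0.1272]
tcp_rot: [0.995, 0.097, -0.0, 0.0]
contact_force: [0.9, -1.2, -2.8]
opening: 0.262
time: 8.87
eef_pos: [0.5983, 0.1717, 0.1257]
tcp_rot: [0.995, 0.097, 0.0, 0.0]
contact_force: [0.1, -0.4, -1.0]
opening: 0.26
```

```bash
python3 -m jog '{"travel":[[0,0,-0.7],[0,0,0],[0,0,0],[0,0,0]],"dr":[[0,0,0],[0,0,0],[0,0,0],[0,0,0]],"jaw":[255,255,255,255]}'
python3 -m jog '{"travel":[[0,0,0],[0,0,0],[0,0,0],[0,0,0],[0,0,0]],"dr":[[0,0,0],[0,0,0],[0,0,0],[0,0,0],[0,0,0]],"jaw":[150,100,0,0,0]}'
python3 -m jog '{"travel":[[0,0,0],[0,0,10],[0,0,30],[0,0,30],[0,0,20]],"dr":[[0,0,0],[0,0,0],[0,0,0],[0,0,0],[0,0,0]],"jaw":[0,0,0,0,0]}'
python3 -m jog '{"travel":[[-10,-2,0],[-20,-4,0],[-10,-2,0],[0,0,0],[0,0,0]],"dr":[[0,0,0],[0,0,0],[0,0,0],[0,0,0],[0,0,0]],"jaw":[0,0,0,0,0]}'
python3 - <<'E'
from h import *
st,im=grab("wrist","w5.png"); np.save("w5.npy",np.r_[st["eef_pos"],st["tcp_rot"]]); print(st["eef_pos"],st["contact_force"],st["opening"])
E
```

```text
time: 9.2
eef_pos: [0.5983, 0.1717, 0.1256]
tcp_rot: [0.995, 0.097, 0.0, 0.0]
contact_force: [-2.2, -1.1, 4.3]
opening: 0.258
time: 9.62
eef_pos: [0.5981, 0.1717, 0.1244]
tcp_rot: [0.995, 0.097, 0.0, -0.0]
contact_force: [-0.3, -0.3, 0.1]
opening: 0.942
time: 10.03
eef_pos: [0.5991, 0.1718, 0.2185]
tcp_rot: [0.995, 0.097, 0.002, -0.0]
contact_force: [1.0, 0.3, 0.9]
opening: 0.997
time: 10.45
eef_pos: [0.5579, 0.1637, 0.2149]
tcp_rot: [0.995, 0.097, 0.0, -0.0]
contact_force: [0.3, -0.0, 0.9]
opening: 1.0
[0.55794813 0.16368057 0.21492187] [ 0.33490962 -0.02952089  0.86059689] 0.9996207122796064
```

View pics/w5.png

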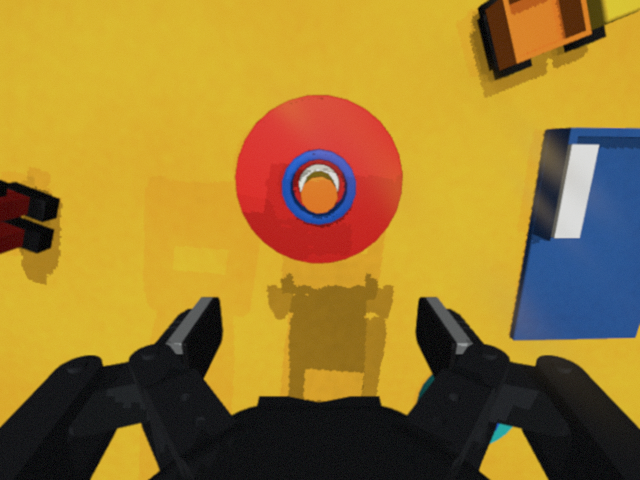

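The nested lids sit level on the drum: cover plate centred about (319,179), collar (319,187), knob top (319,195).

Run:
```python
from h import *
a=np.load("w5.npy"); st=dict(eef_pos=a[:3],tcp_rot=a[3:])
im=cv2.imread("pics/w5.png")[:,:,::-1].copy()
roi=np.zeros((480,640),np.uint8); cv2.circle(roi,(319,180),95,255,-1)
def E(m): return cv2.fitEllipse(cv2.convexHull(np.argwhere(big(m))[:,::-1].astype(np.int32)))
def rep(n,e,z):
    t=onz("wrist",e[0],z,st)[0]; u=onz("wrist",[[e[0][0]-sum(e[1])/4,e[0][1]],[e[0][0]+sum(e[1])/4,e[0][1]]],z,st)
    print(n,e[0],t.round(4),"diam",np.linalg.norm(u[0]-u[1]).round(4))
rep("plate",E((mask(im,(0,150,80),(6,255,255))|mask(im,(172,150,80),(180,255,255)))&roi),.101)
cv2.circle(roi,(319,187),400,0,-1);cv2.circle(roi,(319,187),42,255,-1)
rep("collar",E(mask(im,(100,120,60),(130,255,255))&roi),.121)
cv2.circle(roi,(319,187),400,0,-1);cv2.circle(roi,(319,187),24,255,-1)
rep("knob",E(mask(im,(6,140,120),(22,255,255))&roi),.147)
```

```text
plate (318.4422607421875, 178.7571258544922) [0.6033 0.172  0.101 ] diam 0.127
collar (318.3894958496094, 186.65850830078125) [0.5998 0.1713 0.121 ] diam 0.0522
knob (318.8116455078125, 193.43519592285156) [0.5988 0.1708 0.147 ] diam 0.0234
```

```bash
python3 -m jog '{"travel":[[15,3,0],[20,3.6,0],[7,1,0],[0,0,0],[0,0,0]],"dr":[[0,0,0],[0,0,0],[0,0,0],[0,0,0],[0,0,0]],"jaw":[0,0,0,0,0]}' 30
python3 -m jog '{"travel":[[0,0,-20],[0,0,-30],[0,0,-30],[0,0,-15],[0,0,0]],"dr":[[0,0,0],[0,0,0],[0,0,0],[0,0,0],[0,0,0]],"jaw":[0,0,0,0,0]}'
python3 -m jog '{"travel":[[0,0,-8],[0,0,-5],[0,0,-4],[0,0,0],[0,0,0]],"dr":[[0,0,0],[0,0,0],[0,0,0],[0,0,0],[0,0,0]],"jaw":[0,0,0,0,0]}'
```

```text
time: 10.92
eef_pos: [0.6001, 0.1712, 0.214]
tcp_rot: [0.995, 0.097, -0.001, 0.0]
contact_force: [0.1, -0.2, -0.3]
opening: 1.002
time: 11.33
eef_pos: [0.5959, 0.1708, 0.1142]
tcp_rot: [0.995, 0.097, -0.005, 0.0]
contact_force: [-0.1, -0.4, -1.1]
opening: 1.0
time: 11.75
eef_pos: [0.6005, 0.1713, 0.1034]
tcp_rot: [0.995, 0.097, 0.001, -0.0]
contact_force: [-0.2, -0.4, 0.4]
opening: 1.0
```

```bash
python3 -m jog '{"travel":[[0,0,-2],[0,0,0],[0,0,0],[0,0,0],[0,0,0]],"dr":[[0,0,0],[0,0,0],[0,0,0],[0,0,0],[0,0,0]],"jaw":[20,40,60,75,90]}' 30
python3 -m jog '{"travel":[[0,0,0],[0,0,0],[0,0,0],[0,0,0],[0,0,0]],"dr":[[0,0,0],[0,0,0],[0,0,0],[0,0,0],[0,0,0]],"jaw":[120,160,255,255,255]}' 40
python3 - <<'E'
from h import *
st,im=grab("wrist","w6.png"); np.save("w6.npy",np.r_[st["eef_pos"],st["tcp_rot"]]); print(st["eef_pos"],st["contact_force"],st["opening"])
E
```

```text
time: 12.17
eef_pos: [0.6001, 0.1713, 0.1008]
tcp_rot: [0.995, 0.097, 0.0, -0.0]
contact_force: [-0.3, 0.6, -1.1]
opening: 0.65
time: 12.58
eef_pos: [0.6005, 0.1713, 0.1012]
tcp_rot: [0.995, 0.097, 0.001, -0.0]
contact_force: [-0.2, -0.8, 3.6]
opening: 0.604
[0.60045278 0.17134484 0.10118564] [-0.21170711 -0.8103567   3.58979163] 0.6038638465606226
```

View pics/w6.png

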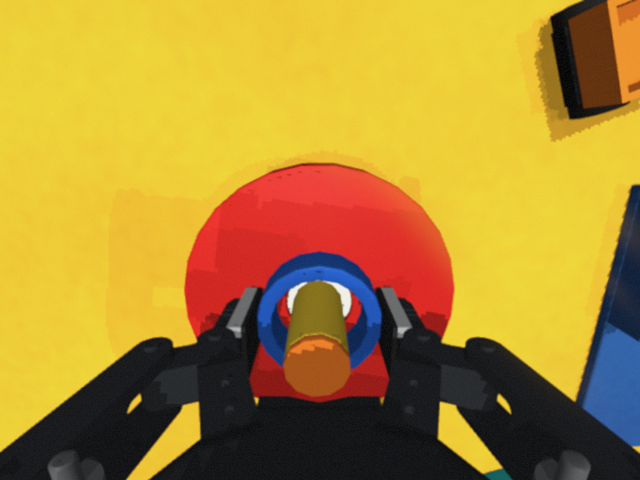

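Both pads hold the blue collar (edges at columns 258 and 382), with the knob free between them. Lifting slowly straight up.

```bash
python3 -m jog '{"travel":[[0,0,2],[0,0,3],[0,0,4],[0,0,5],[0,0,5]],"dr":[[0,0,0],[0,0,0],[0,0,0],[0,0,0],[0,0,0]],"jaw":[255,255,255,255,255]}' 50
python3 -m jog '{"travel":[[0,0,5],[0,0,5],[0,0,5],[0,0,5],[0,0,5]],"dr":[[0,0,0],[0,0,0],[0,0,0],[0,0,0],[0,0,0]],"jaw":[255,255,255,255,255]}'
python3 -m jog '{"travel":[[0,0,5],[0,0,5],[0,0,5],[0,0,5],[0,0,5]],"dr":[[0,0,0],[0,0,0],[0,0,0],[0,0,0],[0,0,0]],"jaw":[255,255,255,255,255]}'
python3 -m jog '{"travel":[[0,0,5],[0,0,6],[0,0,6],[0,0,6],[0,0,5]],"dr":[[0,0,0],[0,0,0],[0,0,0],[0,0,0],[0,0,0]],"jaw":[255,255,255,255,255]}'
python3 -m jog '{"travel":[[0,0,3],[0,0,0],[0,0,0],[0,0,0],[0,0,0]],"dr":[[0,0,0],[0,0,0],[0,0,0],[0,0,0],[0,0,0]],"jaw":[255,255,255,255,255]}'
python3 - <<'E'
from h import *
st,im=grab("scene"); print(st["eef_pos"],st["contact_force"],st["opening"])
st,im2=grab("wrist")
cv2.imwrite("pics/s7.png",np.hstack([cv2.resize(im[90:240,290:440],(400,400)),cv2.resize(im2,(400,400))])[:,:,::-1])
E
```

```text
time: 13.05
eef_pos: [0.5997, 0.1712, 0.1195]
tcp_rot: [0.995, 0.097, -0.001, 0.0]
contact_force: [-0.1, -0.1, -1.6]
opening: 0.602
time: 13.47
eef_pos: [0.6001, 0.1713, 0.1453]
tcp_rot: [0.995, 0.097, 0.0, -0.0]
contact_force: [0.2, 0.4, -1.7]
opening: 0.601
time: 13.88
eef_pos: [0.6, 0.1713, 0.1701]
tcp_rot: [0.995, 0.097, -0.0, -0.0]
contact_force: [-0.5, 0.5, -1.7]
opening: 0.602
time: 14.3
eef_pos: [0.6002, 0.1713, 0.1985]
tcp_rot: [0.995, 0.097, 0.0, -0.0]
contact_force: [0.1, 0.3, -1.9]
opening: 0.604
time: 14.72
eef_pos: [0.5997, 0.1712, 0.2]
tcp_rot: [0.995, 0.097, -0.001, 0.0]
contact_force: [-0.0, -0.3, -1.4]
opening: 0.603
[0.59971055 0.17121403 0.20003624] [-0.04854383 -0.26536213 -1.41557101] 0.6028240362764392
```

View pics/s7.png

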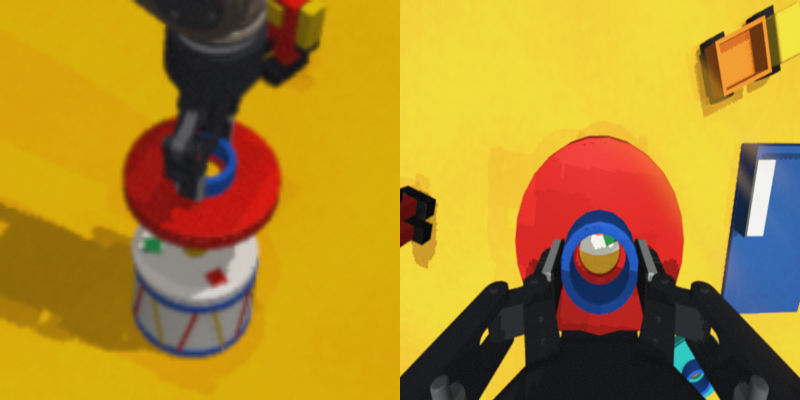

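The cover is off alone (force about 1.5 N, its own weight). The inner lid sits level on the drum and its knob is visible well below the collar.

```bash
python3 -m jog '{"travel":[[0,0,0],[0,0,0],[0,0,0],[0,0,0],[0,0,0]],"dr":[[0,0,0],[0,0,0],[0,0,0],[0,0,0],[0,0,0]],"jaw":[255,255,255,255,255]}'
python3 -c "
from plant import *
print(abs(get_state()['dq']).max()); print(sign_off())"
```

```text
time: 15.23
eef_pos: [0.6001, 0.1713, 0.2006]
tcp_rot: [0.995, 0.097, 0.0, -0.0]
contact_force: [0.7, -0.4, -1.7]
opening: 0.599
0.0011926154805607524
the job is handed in; nothing more can be done
None
```

The job is done and handed in at about 15 s of robot time. No verdict was reported.

I gripped the knob, slid the double lid about 84 mm out along the dock and lowered both lids onto the drum. Then I gripped the blue collar and lifted the red cover off alone.

**Last checks:**
- **Cover:** it is held level and still, about 99 mm above its seat and centred over the drum. The tool carries about 1.5 N, which is the cover's own weight.
- **Inner lid:** it looks level and seated on the drum in the last pictures. The lid height worked out from the tool at release, about 80 mm, matches the fully home position.
- **Drum and toys:** I saw no sign that the drum, truck or toy robot moved. I judged this by eye and did not measure their final positions; the tambourine was out of the last views.

**One disagreement:** my first estimates of the drum's position, by eye from the top and scene cameras, differed from the wrist camera by about 5 mm in y. I used the wrist value, and the lid went in without side force.

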